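# Line up the quarter-turn stud and hold the service cover home

## Robot

A 6-joint arm with a two-finger parallel gripper is mounted at the origin on the work surface. World frame = base frame: x ahead of the robot, y to its left, z up, the work surface at z = 0. Lengths are in mm, angles in rad, forces in N, time in s.
With the tool pointing down it reaches from about 250 to 725 mm from the base axis. Payload 4 kg.
Tool frame: the origin (TCP) lies at the very end of the fingers, on their centre line; the grasp point (between the pads) lies arm.grip_depth behind it (arm.grip_depth is the distance from the TCP to the grasp point, in mm); z points along the fingers, y is the direction in which the jaws open and shut (so a half turn about z gives the same grasp; the last joint's range is limited). The gripper opens to 85 mm and grips with 20 to 120 N. Pads are 22 mm wide; open, the fingers measure 114 mm over their backs; the gripper's body (76 mm by 85 mm) begins 54 mm behind the grasp point. The pads swing forward as they close: fully open they stand 13 mm farther back than shut.
Start: joints at [1.206, 0.241, 0.005, 1.335, 0, 1.571], TCP at [178.379, 467.098, 231.306] pointing down, gripper open.
Joint ranges: [-2.72, 2.72], [-1.05, 1.87], [-1.09, 1.28], [-1.99, 2.15], [-1.42, 1.44], [-3.14, 3.14]. Speed limits (rad/s): [2.79, 2.79, 3.14, 3.14, 3.14, 3.14].

## Interface

Orientations are given as a rotation vector (axis times angle).
In Python, from workcell import status, imaging, order, arm gives the robot as it stands.
- The arm moves only by the tool arm_command, never from a script. Its arguments are lists of equal length, an entry for each row: "twist": the turn, a rotation vector about the world's x, y, z in rad, a list of three; "delta_pos": the shift along the world's x, y, z in m, a list of three; "claw": the closure, from 0 (fully open) to 1 (shut). A call has 1 to 5 rows; each row is the pose to reach, as a shift and turn from the pose commanded when the call began; what a row does not reach only later rows make up. A row lasts 1/10 s, in which the tool goes at most 50 mm and 8.59 degrees, less where a joint would pass 70% of its speed; a pose out of reach is approached as far as the arm can. A call with a gripper value outside its range is refused whole. The fingers move at their own pace and stop on an object; "grip_force" is the grip in N (left out, the last holds). Time passes only in rows, so rows that repeat a pose let the fingers close. It gives the time, the measured TCP pose, the force and the opening at its end, in the units of the state.
- status.get_obs(): the state, without advancing time (a new reading comes with each control period).
- imaging.camera(name): name is "scene" or "side" or "wrist"; returns a dict with "pixels" (400x640x3 uint8, red, green, blue), "fx", "fy", "cx", "cy" (pixels), "k1" (the pictures are not rectified: a ray, as slopes to the right and down, at radius r is drawn at 1 + k1 r^2 times it, then the intrinsics apply), "cam_to_world" (4x4, takes a point from camera to world coordinates); the wrist camera has in their place "T_tool_cam" (4x4, takes a point from camera to tool coordinates, whose origin is the TCP and whose axes are the flange's). Camera axes: x right, y up, looking along -z (the intrinsics and any distortion apply to the point x, -y, -z); pixel columns grow to the right and rows downward; lengths in mm; the calibration is good to about 2 mm. A picture is of the moment at which its call begins: read the wrist's pose just before it. There is no depth.
- order.sign_off(): hands the job in, once; it reports no verdict.
The state is a dict: "time_s": time; "joints": joint angles; "joint_vel": joint speeds; "effort": joint torques, N m; "eef_pos": TCP position; "ee_rot": TCP orientation; "ft_force": force on the tool from outside, world axes, zero at the start; "moment": the same for the moment, N m; "finger_gap": finger opening in mm.
Only numpy, scipy, OpenCV 4.12 (cv2) and the standard library are available. Lean on these libraries where they do the work, as an engineer would, in place of code of your own. Each camera call takes 0.05 s, during which the arm holds its last target.

## Task

Turn the quarter-turn stud in the open service box anticlockwise (seen from above), up to its stop, so that its T-bar lines up with the slot of the cover. Then fit the loose cover over the T-bar onto the springy seal of the box, and press it down until you feel it meet the rim of the box; finish like that, not letting go, with the fingers holding the cover pressed home against the rim. Leave the other things on the bench where they are.

Things in the scene. Friction and masses are not known exactly. Their poses are not given: they have to be found in the camera images.
- service_box: White open-topped box fixed to the bench, 170 (x) x 140 (y) x 60 mm high; origin at the centre of its underside. Rim 20 mm wide, top at 60 mm; inside it a recess 130 x 100 mm, floor at 30 mm, with the stud standing in its middle. The fitted cover has its x axis along the box's x axis (either way round).
- stud_grip (a point): Centre of the T-bar of the steel quarter-turn stud: a round bar 44 mm long and 10 mm thick with round ends, lying level on a 9 mm post, at the middle of the box and 78 mm above the bench (bar from 73 to 83 mm). The x axis of this point runs along the bar.
- stud (a joint): Angle of the stud in rad, growing anticlockwise seen from above. 0: the T-bar lies along the box's x axis (crosswise to the slot); 1.571: hard stop, the bar lies along the box's y axis and fits the slot of the cover. Stays where it is left; turning takes about 0.07 Nm.
- cover_grip (a point): Centre of the loose cover's handle: a grey bridge over the plate along the cover's x axis, bar 96 mm long (x), 12 mm wide (y), 14 mm high, on posts 38 to 48 mm either side of the centre. This point is 54 mm above the plate's underside, right over the slot's centre; 41 mm are free between plate and bar. Axes: x along the bar, z up.
- cover_slot (a point): Centre of the slot, at the plate's underside. The cover is a bare aluminium plate 150 (x) x 120 (y) x 6 mm, about 0.34 kg, lying flat on the bench; the slot goes through its middle, 54 mm long (along the cover's y axis) and 16 mm wide (x), square to the handle.
- seal (a joint): How far the box's black rubber seal ring (outside 146 x 116 mm, inside 130 x 100 mm, on springs in the rim) is squeezed down, in m: 0 free, its top 7 mm above the rim; 0.007 when the cover meets the rim and stops hard. Spring 1800 N/m: 12.6 N at 0.007; the cover's own weight gives about 0.002.
- dish: Low glass dish, 92 mm across, 16 mm high, a bystander; origin under its centre.
- tweezers: Steel tweezers lying between box and cover, 148 mm long, 14 mm wide, 5 mm high, a bystander; origin under the middle, x along them.
- pen: Marker pen lying between box and cover, 130 mm long, 12 mm thick, a bystander; origin under its middle, x along it.
- beaker: Glass beaker, 100 mm across, 130 mm high, a bystander; origin under its centre.
- jar: Clear jar with a white cap, 72 mm across, 100 mm high, a bystander; origin under its centre.
- lid: White plastic lid lying flat, 90 mm across, 8 mm high, a bystander; origin under its centre.

How it is judged (in metres and radians):
On the way:
1. the stud is turned to its stop while the cover is still off the box (value of joint stud above 1.45 rad and horizontal distance between cover_grip and stud_grip above 0.1 m), for 0.2 s.
At the end, for the whole second after the job is handed in: Stud within 0.15 rad of its stop (reached with the cover off the box); cover over it within 8 mm of centre, 0.15 rad of the box's direction, level within 0.06 rad, at rest; seal squeezed at least 5.5 of its 7 mm; fingers still on the cover (over 3 N) (value of joint stud above 1.42 rad and horizontal distance between cover_grip and stud_grip below 0.008 m and angle between the x axis of cover_grip and the x axis of service_box, either way round below 0.15 rad and angle between cover_grip's own z axis and vertical below 0.06 rad and value of joint seal above 0.0055 m and contact force between the fingers and cover above 3 N and linear speed of cover below 0.02 m/s); the arm keeps its last pose, push and grip.
It fails at once if a bystander on the bench was moved more than 40 mm (distance of any of dish, tweezers, pen, beaker, jar, lid from where it was at the start of the episode above 0.04 m).
It also fails if it takes over 51 s, if anything falls off the work surface, if the arm or the gripper's body presses on something with over 40 N, if the wrist force passes 120 N, or if a joint passes its speed limit or range.

## Working session

There is one attempt and no reset: what is moved stays moved. The work goes in short steps, Python scripts to look and compute and a tool call to move; the robot and the scene stay as the last step left them, time stands still between calls to the robot, and variables do not carry over. Pictures are saved under pics/ and viewed, and the job is handed in when it is done.

Besides the shell and the picture viewer there is one more tool, called after "Call:" as name(argument=value, ...) on one line, values as JSON. arm_command: Moves the arm, as the interface text tells. Its arguments: {"type":"object","properties":{"twist":{"type":"array","items":{"type":"array","items":{"type":"number"}}},"delta_pos":{"type":"array","items":{"type":"array","items":{"type":"number"}}},"claw":{"type":"array","items":{"type":"number"}},"grip_force":{"type":"number"}},"required":["twist","delta_pos","claw"]}

```bash
ls; mkdir -p pics; python3 - <<'E'
from workcell import status, imaging, order, arm
import cv2,pickle
print(status.get_obs()); print(arm.grip_depth, [a for a in dir(arm) if a[0]!='_'])
for n in ("scene","side","wrist"):
    c=imaging.camera(n); cv2.imwrite(f"pics/{n}0.png",c["pixels"][:,:,::-1]); pickle.dump(c,open(f"{n}0.pkl","wb"))
    print(n,{k:v for k,v in c.items() if k!="pixels"})
E
```

```text
pics
{'time_s': 0.0, 'joints': array([ 1.20599886e+00,  2.41436658e-01,  3.73945573e-03,  1.33518586e+00,
       -8.16241086e-06,  1.57084655e+00]), 'joint_vel': array([-1.33514872e-04, -5.60624761e-04,  4.95218769e-04,  4.56460380e-04,
       -4.12414580e-06,  6.32087831e-04]), 'effort': array([-3.36360754e-04, -3.72321510e+01,  2.52406597e+01,  1.68546801e-02,
        1.21411090e-04,  1.85549692e-05]), 'eef_pos': array([178.16134511, 466.51839084, 230.40693122]), 'ee_rot': array([-0.56986053, -3.08909787,  0.00322542]), 'ft_force': array([ 0.17166365, -0.23910333,  0.2319423 ]), 'moment': array([ 0.01595518, -0.03097926, -0.01648884]), 'finger_gap': 85.3886514517914}
18.700000000000003 ['Unreachable', 'grip_depth']
scene {'fx': 508.6602109354361, 'fy': 508.6602109354361, 'cx': 325.16783504173134, 'cy': 202.17043219694773, 'k1': -0.07090948553190853, 'cam_to_world': array([[-3.60622535e-01, -5.06681620e-01,  7.83086919e-01,
         1.61452886e+03],
       [ 9.32657328e-01, -1.86813842e-01,  3.08627439e-01,
         4.64083514e+02],
       [-1.00843748e-02,  8.41649763e-01,  5.39929
[... 408 characters left out ...]
95173e-01,
        -6.75647418e+02],
       [ 6.25071664e-03,  8.20931329e-01,  5.70992716e-01,
         7.11518009e+02],
       [ 0.00000000e+00,  0.00000000e+00,  0.00000000e+00,
         1.00000000e+00]])}
wrist {'fx': 327.31195074758773, 'fy': 327.31195074758773, 'cx': 318.2066311084244, 'cy': 196.8654408043207, 'k1': -0.0519590556032942, 'T_tool_cam': array([[ 4.81118261e-04,  9.58055877e-01,  2.86581062e-01,
         7.24389354e+01],
       [ 9.99999439e-01, -7.31437178e-04,  7.66413851e-04,
         6.72370924e-01],
       [ 9.43883337e-04,  2.86580533e-01, -9.58055691e-01,
        -1.42038986e+02],
       [ 0.00000000e+00,  0.00000000e+00,  0.00000000e+00,
         1.00000000e+00]])}
```

View pics/scene0.png

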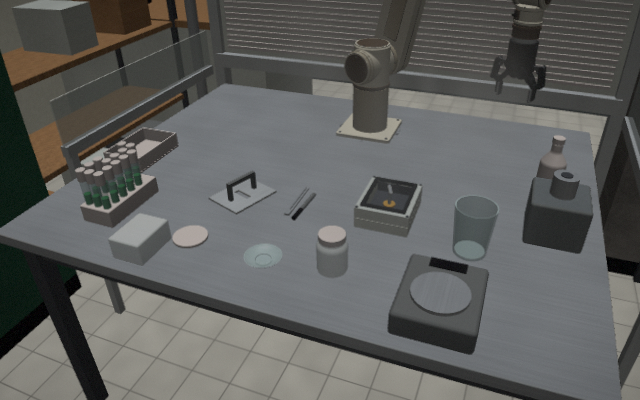

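View pics/side0.png

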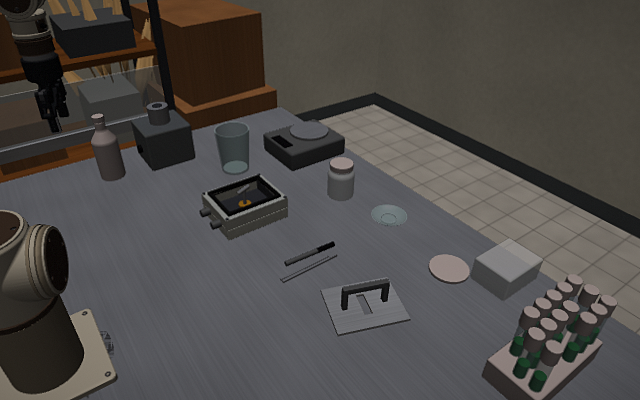

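View pics/wrist0.png

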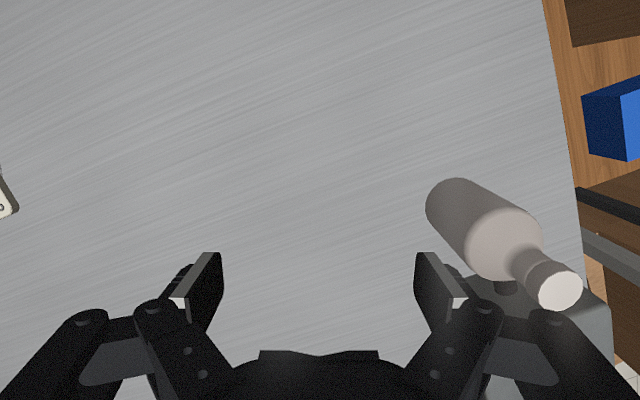

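The scene view shows the cover at about (242,193), the box at (389,204), and the tweezers and pen at (298,203). The side view shows the cover at (365,303) and the box at (245,205). I'll enlarge both objects next.

```bash
cat > h.py <<'E'
import numpy as np,cv2,pickle
from scipy.spatial.transform import Rotation as R
def ray(c,uv,T=None):
    T=c["cam_to_world"] if T is None else T
    K=np.array([[c["fx"],0,c["cx"]],[0,c["fy"],c["cy"]],[0,0,1]])
    p=cv2.undistortPoints(np.array([[uv]],float),K,np.array([c["k1"],0,0,0.]),None)[0,0]
    # refine
    d=T[:3,:3]@np.array([p[0],-p[1],-1]); return T[:3,3],d/np.linalg.norm(d)
def onz(c,uv,z,T=None):
    o,d=ray(c,uv,T); return o+d*(z-o[2])/d[2]
def proj(c,P,T=None):
    T=c["cam_to_world"] if T is None else T
    q=np.linalg.inv(T)@np.r_[P,1]; x,y=q[0]/-q[2],-q[1]/-q[2]; k=1+c["k1"]*(x*x+y*y)
    return np.array([c["fx"]*x*k+c["cx"],c["fy"]*y*k+c["cy"]])
def tri(rs):
    A=np.zeros((3,3));b=np.zeros(3)
    for o,d in rs:
        M=np.eye(3)-np.outer(d,d);A+=M;b+=M@o
    return np.linalg.solve(A,b)
def wT(c,s):
    T=np.eye(4);T[:3,:3]=R.from_rotvec(s["ee_rot"]).as_matrix();T[:3,3]=s["eef_pos"];return T@c["T_tool_cam"]
E
python3 - <<'E'
import pickle,cv2
from h import *
def crop(n,u0,v0,u1,v1,f,o):
    c=pickle.load(open(n+"0.pkl","rb"));i=c["pixels"][v0:v1,u0:u1,::-1]
    cv2.imwrite(f"pics/{o}.png",cv2.resize(i,None,fx=f,fy=f,interpolation=cv2.INTER_CUBIC))
crop("scene",190,160,430,250,3,"sc1"); crop("side",190,160,430,340,3,"sd1")
E
```

```text
(no output)
```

View pics/sc1.png

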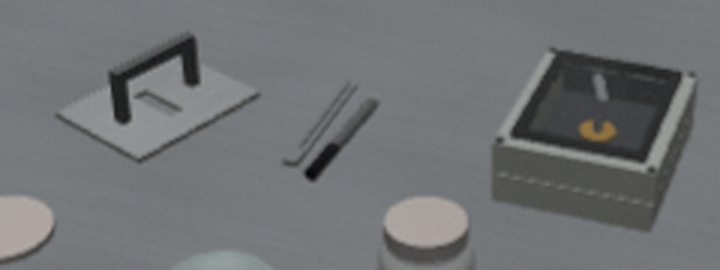

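View pics/sd1.png

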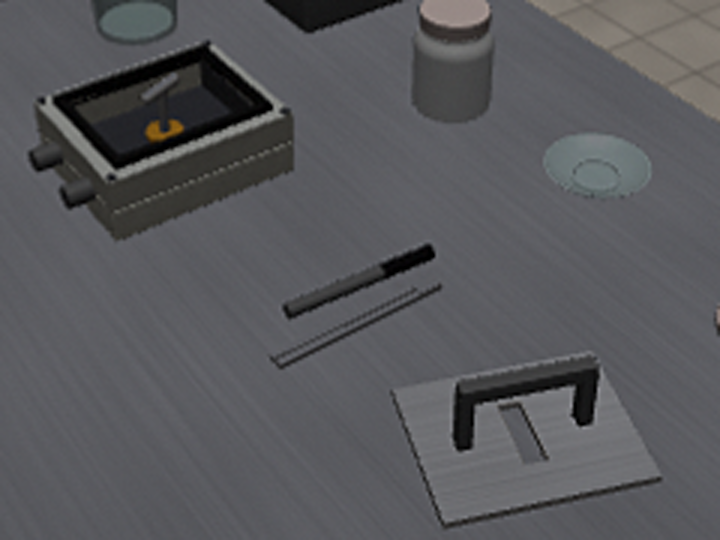

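```bash
python3 - <<'E'
from h import *
sc,sd=[pickle.load(open(n+"0.pkl","rb")) for n in("scene","side")]
S=lambda p:(190+(p[0]-1)/3,160+(p[1]-1)/3)
def sh(name,c,pts,z):
    P=np.array([onz(c,S(p),z)[:2] for p in pts]);print(name,P.round(1).tolist(),'ctr',P.mean(0).round(1))
    for i in range(len(P)):
        d=P[(i+1)%len(P)]-P[i];print('  edge',np.linalg.norm(d).round(1),np.arctan2(d[1],d[0]).round(3))
sh("box sc",sc,[(552,47),(696,74),(652,173),(494,143)],60)
sh("box sd",sd,[(37,101),(209,42),(293,113),(111,182)],60)
sh("cov sc",sc,[(57,116),(140,160),(260,95)],6)
sh("cov sd",sd,[(391,391),(445,524),(661,479),(608,362)],6)
# T bar ends
for a,b in(((597,74),(162,96)),):pass
sh("bar sc",sc,[(594,76),(606,97)],78); sh("bar sd",sd,[(145,100),(177,76)],78)
# handle bar ends top z=61
sh("han sc",sc,[(116,72),(192,36)],61); sh("han sd",sd,[(458,388),(597,358)],61)
E
```

```text
box sc [[418.5, 139.0], [420.7, 274.9], [589.3, 274.5], [591.5, 139.7]] ctr [505. 207.]
  edge 136.0 1.554
  edge 168.6 -0.002
  edge 134.9 -1.554
  edge 173.0 -3.137
box sd [[425.8, 275.5], [592.5, 276.6], [594.4, 138.3], [427.0, 137.9]] ctr [509.9 207.1]
  edge 166.8 0.007
  edge 138.3 -1.558
  edge 167.4 -3.14
  edge 137.5 1.579
cov sc [[610.9, -283.6], [648.8, -173.1], [510.9, -120.6]] ctr [ 590.2 -192.4]
  edge 116.8 1.24
  edge 147.5 2.778
  edge 191.2 -1.021
cov sd [[507.7, -123.9], [468.5, -237.1], [607.0, -288.9], [652.5, -189.3]] ctr [ 558.9 -209.8]
  edge 119.9 -1.904
  edge 147.8 -0.357
  edge 109.5 1.142
  edge 158.9 2.717
bar sc [[485.6, 196.5], [516.2, 215.4]] ctr [500.9 205.9]
  edge 35.9 0.555
  edge 35.9 -2.587
bar sd [[490.5, 200.4], [529.6, 217.7]] ctr [510.1 209. ]
  edge 42.7 0.416
  edge 42.7 -2.725
han sc [[600.1, -219.1], [516.7, -185.3]] ctr [ 558.4 -202.2]
  edge 90.0 2.757
  edge 90.0 -0.385
han sd [[513.0, -189.3], [605.8, -220.2]] ctr [ 559.4 -204.8]
  edge 97.8 -0.321
  edge 97.8 2.82
```

Both views agree: box centre near (507,207) at yaw about 0, stud at about 0.42 rad, cover at (560,-205) at yaw about -0.35. I'll go above the stud for a close look.

Call:
arm_command(twist=[[0,0,0.15],[0,0,0.3],[0,0,0.45],[0,0,0.6],[0,0,0.75]], delta_pos=[[0.037,-0.029,0],[0.074,-0.058,0],[0.111,-0.087,0],[0.148,-0.116,0],[0.185,-0.145,0]], claw=[0,0,0,0,0])

```text
time_s: 0.65
eef_pos: [349.9, 332.6, 231.1]
ee_rot: [0.466, -3.106, 0.0]
ft_force: [0.5, 2.0, -0.5]
finger_gap: 85.6
```

Call:
arm_command(twist=[[0,0,0.04],[0,0,0.04],[0,0,0.04],[0,0,0.04],[0,0,0.04]], delta_pos=[[0.036,-0.029,-0.01],[0.072,-0.057,-0.02],[0.108,-0.086,-0.03],[0.144,-0.115,-0.04],[0.144,-0.115,-0.04]], claw=[0,0,0,0,0])

```text
time_s: 1.15
eef_pos: [495.7, 214.8, 189.0]
ee_rot: [0.508, -3.098, 0.003]
ft_force: [-0.9, 0.7, -0.1]
finger_gap: 85.1
```

```bash
cat > look.py <<'E'
import sys
from workcell import status, imaging
from h import *
n=sys.argv[1]
s=status.get_obs();c=imaging.camera("wrist");c["T"]=wT(c,s);c["s"]=s
pickle.dump(c,open(n+".pkl","wb"));cv2.imwrite(f"pics/{n}.png",c["pixels"][:,:,::-1])
print(s["time_s"],s["eef_pos"],s["ee_rot"],s["joints"],s["ft_force"],s["finger_gap"])
E
python3 look.py w1
```

```text
1.15 [495.70960453 214.82555949 189.04321332] [ 0.50793047 -3.09837475  0.00341295] [ 0.409867    0.34295906  0.03416074  1.26433219 -0.0016528   0.0848906 ] [-0.91347901  0.73598836 -0.05614352] 85.104865389135
```

View pics/w1.png

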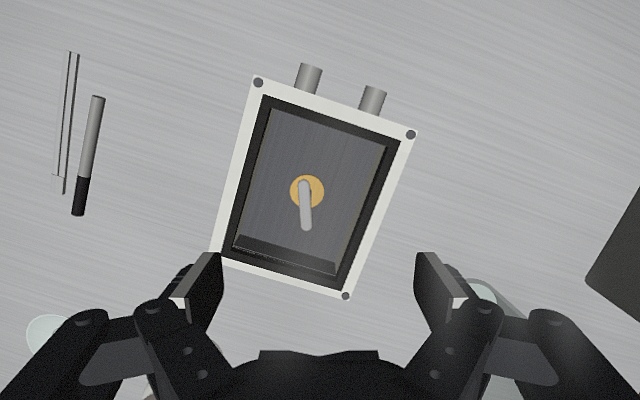

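The stud bar runs from about (304,181) to (306,230). The box rim corners are at about (254,73), (418,130) and (348,301). I'll fit the bar from its mask.

```bash
python3 - <<'E'
from h import *
c=pickle.load(open("w1.pkl","rb"));T=c["T"];im=c["pixels"]
hsv=cv2.cvtColor(im,cv2.COLOR_RGB2HSV)
m=((hsv[...,1]<40)&(hsv[...,2]>120)).astype(np.uint8)
roi=np.zeros_like(m);roi[160:245,265:345]=1
n,l,st,ce=cv2.connectedComponentsWithStats(m*roi);i=1+st[1:,4].argmax();print(st[i],ce[i])
pts=np.argwhere(l==i)[:,::-1].astype(np.float32);(r)=cv2.minAreaRect(pts);print(r)
b=cv2.boxPoints(r);P=np.array([onz(c,p,78,T)[:2] for p in b])
e=[P[1]-P[0],P[2]-P[1]];e.sort(key=np.linalg.norm);print("bar ctr",P.mean(0),"len",[np.linalg.norm(x) for x in e],"ang",np.arctan2(e[1][1],e[1][0]))
for q in((254,73),(418,130),(348,301)):print(onz(c,q,60,T)[:2])
# white rim contour
w=((hsv[...,1]<40)&(hsv[...,2]>205)).astype(np.uint8);cv2.imwrite("pics/w1m.png",w*255)
E
```

```text
[298 180  14  51 574] [304.63066202 204.93902439]
((304.63275146484375, 204.9911651611328), (50.35488510131836, 11.773862838745117), 86.18592071533203)
bar ctr [509.29107089 207.60912289] len [np.float64(9.373099889644656), np.float64(42.98849501590404)] ang 0.38215096768091
[423.96257405 137.23796107]
[423.43912843 276.55365931]
[593.43501107 277.7642414 ]
```

View pics/w1m.png

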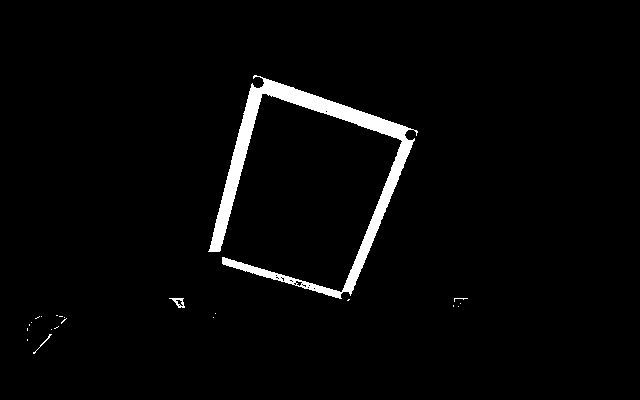

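Bar measured at (509.3,207.6), angle 0.38 rad, 43 x 9.4 mm on the 78 mm plane, which matches the sizes given. Next: centre, half-close and descend.

Call:
arm_command(twist=[[0,0,0.06],[0,0,0.06],[0,0,0.06],[0,0,0.06],[0,0,0.06]], delta_pos=[[0.0135,-0.007,0],[0.0135,-0.007,-0.02],[0.0135,-0.007,-0.04],[0.0135,-0.007,-0.06],[0.0135,-0.007,-0.08]], claw=[0.5,0.5,0.5,0.5,0.5])

```text
time_s: 1.7
eef_pos: [505.4, 213.1, 110.9]
ee_rot: [0.615, -3.081, -0.001]
ft_force: [0.5, -0.5, 0.0]
finger_gap: 42.6
```

Call:
arm_command(twist=[[0,0,0],[0,0,0],[0,0,0],[0,0,0]], delta_pos=[[0,0,-0.015],[0,0,-0.03],[0,0,-0.045],[0,0,-0.045]], claw=[0.5,0.5,0.5,0.5])

```text
time_s: 2.1
eef_pos: [503.7, 212.4, 64.5]
ee_rot: [0.614, -3.076, 0.001]
ft_force: [-0.7, 0.0, -0.6]
finger_gap: 42.8
```

```bash
python3 look.py w2
```

```text
2.1 [503.73369832 212.36764848  64.46272637] [ 6.14170053e-01 -3.07608150e+00  9.20688638e-04] [ 3.98762089e-01  4.62385236e-01 -1.32867759e-01  9.80361298e-01
  3.85976487e-04  4.62416500e-03] [-0.68858405  0.00415465 -0.55665611] 42.77985422477406
```

View pics/w2.png

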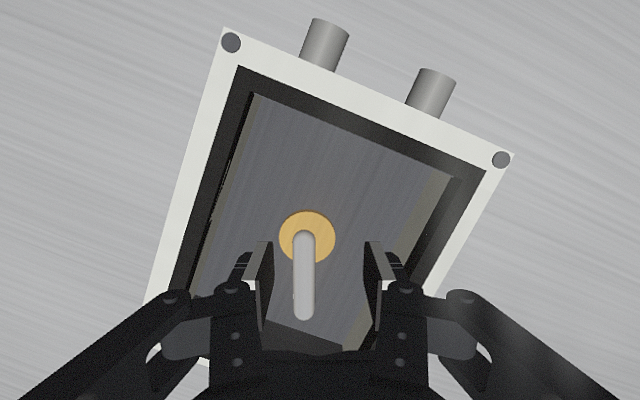

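The bar sits at u≈303 against a jaw midpoint of 316. The TCP reads (503.7,212.4), so a (+5.5,-5) mm correction is still needed before closing.

Call:
arm_command(twist=[[0,0,0],[0,0,0],[0,0,0]], delta_pos=[[0.0055,-0.005,0],[0.0055,-0.005,0],[0.0055,-0.005,0]], claw=[0.5,0.5,0.5])

```text
time_s: 2.45
eef_pos: [512.8, 207.1, 67.3]
ee_rot: [-0.611, 3.08, 0.001]
ft_force: [0.7, 0.3, 0.2]
finger_gap: 43.0
```

Call:
arm_command(twist=[[0,0,0]], delta_pos=[[0,0,0]], claw=[0.5])

```text
time_s: 2.55
eef_pos: [512.3, 207.0, 66.9]
ee_rot: [-0.612, 3.08, 0.0]
ft_force: [-0.0, -0.2, -0.3]
finger_gap: 42.8
```

Call:
arm_command(twist=[[0,0,0]], delta_pos=[[0,0,0]], claw=[0.5])

```text
time_s: 2.65
eef_pos: [512.0, 206.9, 66.6]
ee_rot: [-0.612, 3.081, 0.0]
ft_force: [0.1, 0.3, -0.3]
finger_gap: 43.0
```

```bash
python3 look.py w3
```

```text
2.65 [512.0487777  206.92289541  66.59337465] [-6.11757362e-01  3.08108737e+00  2.11176308e-04] [ 3.84006869e-01  4.66047548e-01 -1.20270457e-01  9.84100149e-01
  6.49184124e-05 -7.99966295e-03] [ 0.07641018  0.34214549 -0.33399148] 42.9544257473525
```

View pics/w3.png

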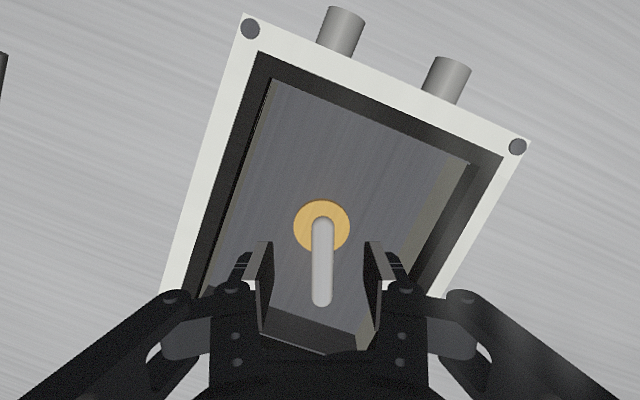

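The bar is now between the jaws (u≈322 against 316) and parallel to the pads, so I'll close on it.

Call:
arm_command(twist=[[0,0,0],[0,0,0],[0,0,0],[0,0,0],[0,0,0]], delta_pos=[[-0.002,0,-0.003],[-0.002,0,-0.003],[-0.002,0,-0.003],[-0.002,0,-0.003],[-0.002,0,-0.003]], claw=[1,1,1,1,1], grip_force=30)

```text
time_s: 3.2
eef_pos: [509.1, 207.4, 62.9]
ee_rot: [0.613, -3.08, -0.002]
ft_force: [-3.1, 3.7, -1.2]
finger_gap: 8.9
```

Call:
arm_command(twist=[[0,0,0],[0,0,0]], delta_pos=[[0,0,0],[0,0,0]], claw=[1,1])

```text
time_s: 3.4
eef_pos: [509.1, 207.4, 62.9]
ee_rot: [0.613, -3.08, -0.002]
ft_force: [-3.6, 3.9, -1.4]
finger_gap: 8.7
```

Call:
arm_command(twist=[[0,0,0.1],[0,0,0.2],[0,0,0.3],[0,0,0.4],[0,0,0.5]], delta_pos=[[0,0,0],[0,0,0],[0,0,0],[0,0,0],[0,0,0]], claw=[1,1,1,1,1])

```text
time_s: 3.9
eef_pos: [508.9, 207.6, 62.9]
ee_rot: [1.362, -2.83, -0.003]
ft_force: [-4.7, 4.3, -1.7]
finger_gap: 8.8
```

Call:
arm_command(twist=[[0,0,0.1],[0,0,0.2],[0,0,0.3],[0,0,0.4],[0,0,0.5]], delta_pos=[[0,0,0],[0,0,0],[0,0,0],[0,0,0],[0,0,0]], claw=[1,1,1,1,1])

```text
time_s: 4.4
eef_pos: [508.7, 207.7, 62.9]
ee_rot: [2.02, -2.405, -0.004]
ft_force: [-4.2, 4.8, -0.9]
finger_gap: 8.8
```

Call:
arm_command(twist=[[0,0,0.08],[0,0,0.16],[0,0,0.21],[0,0,0.21],[0,0,0.21]], delta_pos=[[0,0,0],[0,0,0],[0,0,0],[0,0,0],[0,0,0]], claw=[1,1,1,1,1])

```text
time_s: 4.9
eef_pos: [508.6, 207.7, 63.0]
ee_rot: [2.256, -2.185, -0.005]
ft_force: [-4.4, 5.0, -0.9]
finger_gap: 8.4
```

```bash
python3 look.py w4; python3 - <<'E'
from workcell import status
print(status.get_obs()["moment"])
E
```

```text
4.9 [508.5995881  207.68209948  62.96588236] [ 2.25602688 -2.18506991 -0.00470549] [ 0.38635263  0.46670351 -0.13019213  0.97589465  0.00239583 -1.21639807] [-4.42125058  4.95551179 -0.91014121] 8.387110939159388
[ 0.90609422  0.95856402 -0.14078287]
```

View pics/w4.png

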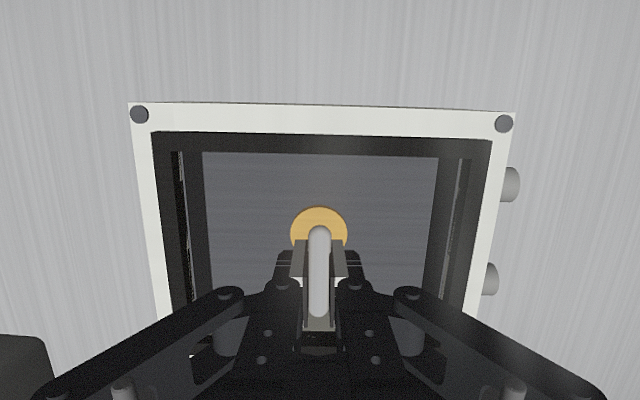

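The jaw direction is at 3.17 rad with an opposing moment of 0.14 Nm, so the bar lies along y at its stop. Release, rise and check.

Call:
arm_command(twist=[[0,0,-0.03],[0,0,-0.03],[0,0,-0.03],[0,0,-0.03],[0,0,-0.03]], delta_pos=[[0,0,0],[0,0,0],[0,0,0],[0,0,0],[0,0,0.03]], claw=[1,0.5,0.5,0.5,0.5])

```text
time_s: 5.45
eef_pos: [507.4, 205.3, 90.1]
ee_rot: [2.217, -2.215, -0.004]
ft_force: [0.3, -0.0, 0.2]
finger_gap: 42.6
```

Call:
arm_command(twist=[[0,0,0],[0,0,0],[0,0,0],[0,0,0],[0,0,0]], delta_pos=[[0,0,0.04],[0,0,0.08],[0,0,0.11],[0,0,0.11],[0,0,0.11]], claw=[0,0,0,0,0])

```text
time_s: 5.95
eef_pos: [510.8, 206.8, 204.2]
ee_rot: [-2.221, 2.219, -0.002]
ft_force: [-0.5, 0.1, -0.6]
finger_gap: 85.1
```

Call:
arm_command(twist=[[0,0,0],[0,0,0],[0,0,0],[0,0,0],[0,0,0]], delta_pos=[[0,0,0],[0,0,0],[0,0,0],[0,0,0],[0,0,0]], claw=[0,0,0,0,0])

```text
time_s: 6.45
eef_pos: [509.8, 206.9, 202.8]
ee_rot: [2.222, -2.219, -0.0]
ft_force: [-0.9, -1.2, -0.3]
finger_gap: 85.5
```

```bash
python3 look.py w5
```

```text
6.45 [509.78352783 206.87001485 202.80805297] [ 2.22243264e+00 -2.21924655e+00 -4.94486041e-04] [ 3.85519093e-01  3.53838793e-01  8.63596294e-02  1.30422297e+00
 -4.16463335e-05 -1.18671184e+00] [-0.94480786 -1.19767312 -0.34390475] 85.47692172598927
```

View pics/w5.png

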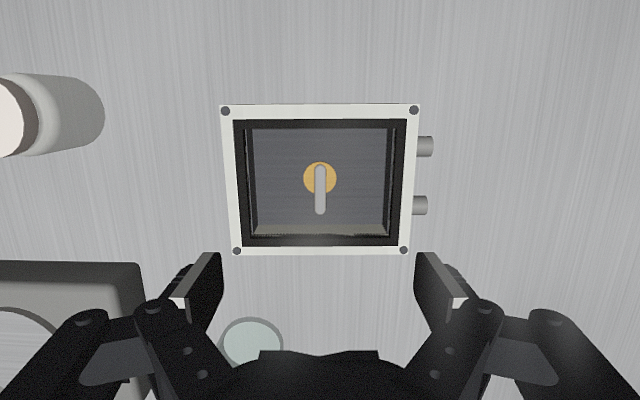

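The wrist view shows the bar upright from (320,165) to (320,214), square to the box. Rim corners are at (220,105), (420,104), (409,255) and (231,256).

```bash
cat > bar.py <<'E'
import sys
from h import *
def bar(c,roi):
    T=c["T"];hsv=cv2.cvtColor(c["pixels"],cv2.COLOR_RGB2HSV)
    m=((hsv[...,1]<40)&(hsv[...,2]>120)).astype(np.uint8);k=np.zeros_like(m);u0,v0,u1,v1=roi;k[v0:v1,u0:u1]=1
    n,l,st,ce=cv2.connectedComponentsWithStats(m*k);i=1+st[1:,4].argmax()
    r=cv2.minAreaRect(np.argwhere(l==i)[:,::-1].astype(np.float32));print(r)
    P=np.array([onz(c,p,78,T)[:2] for p in cv2.boxPoints(r)])
    e=[P[1]-P[0],P[2]-P[1]];e.sort(key=np.linalg.norm);print("bar ctr",P.mean(0),"len",[np.linalg.norm(x) for x in e],"ang",np.arctan2(e[1][1],e[1][0]))
E
python3 - <<'E'
from bar import *
c=pickle.load(open("w5.pkl","rb"));bar(c,(295,150,345,225))
P=np.array([onz(c,q,60,c["T"])[:2] for q in((220,105),(420,104),(409,255),(231,256))]);print(P,P.mean(0))
E
```

```text
((319.9999694824219, 189.49998474121094), (48.99999237060547, 9.999998092651367), 90.0)
bar ctr [508.7618214  207.83727467] len [np.float64(8.271260650206932), np.float64(42.94862400577595)] ang 1.5785833140383148
[[593.35928034 138.38587034]
 [424.39037978 137.21710129]
 [422.53558501 277.58638534]
 [594.26792852 278.88102258]] [508.63829341 208.01759489]
```

Stud at 1.57 rad, centred at (508.8,207.8), with the box yaw about 0. Next: go above the cover.

Call:
arm_command(twist=[[0,0,-0.13],[0,0,-0.26],[0,0,-0.39],[0,0,-0.52],[0,0,-0.65]], delta_pos=[[0.003,-0.028,0],[0.007,-0.056,0],[0.01,-0.084,0],[0.014,-0.112,0],[0.017,-0.14,0]], claw=[0,0,0,0,0])

```text
time_s: 7.0
eef_pos: [527.1, 65.9, 203.4]
ee_rot: [-1.39, 2.817, -0.0]
ft_force: [0.3, -0.3, 0.6]
finger_gap: 85.5
```

Call:
arm_command(twist=[[0,0,-0.13],[0,0,-0.26],[0,0,-0.39],[0,0,-0.52],[0,0,-0.65]], delta_pos=[[0.003,-0.028,0],[0.007,-0.056,0],[0.01,-0.084,0],[0.014,-0.112,0],[0.017,-0.14,0]], claw=[0,0,0,0,0])

```text
time_s: 7.5
eef_pos: [544.1, -74.2, 203.4]
ee_rot: [-0.418, 3.113, -0.0]
ft_force: [-0.2, -0.3, -0.0]
finger_gap: 85.5
```

Call:
arm_command(twist=[[0,0,-0.13],[0,0,-0.26],[0,0,-0.39],[0,0,-0.52],[0,0,-0.63]], delta_pos=[[0.003,-0.027,0],[0.006,-0.054,0],[0.009,-0.081,0],[0.012,-0.108,0],[0.015,-0.132,0]], claw=[0,0,0,0,0])

```text
time_s: 8.0
eef_pos: [559.0, -206.4, 203.2]
ee_rot: [0.567, 3.09, -0.0]
ft_force: [0.3, 0.4, 0.7]
finger_gap: 85.7
```

Call:
arm_command(twist=[[0,0,0],[0,0,0],[0,0,0],[0,0,0],[0,0,0]], delta_pos=[[0,0,0],[0,0,0],[0,0,0],[0,0,0],[0,0,0]], claw=[0,0,0,0,0])

```text
time_s: 8.5
eef_pos: [559.0, -204.1, 203.5]
ee_rot: [0.556, 3.092, 0.0]
ft_force: [-0.0, -0.1, 0.3]
finger_gap: 85.4
```

```bash
python3 look.py w6
```

```text
8.5 [ 559.03680577 -204.10360253  203.49850997] [5.56388257e-01 3.09179599e+00 1.84403275e-04] [-3.50132513e-01  4.42991464e-01  2.22008740e-01  1.34970293e+00
  1.38395283e-04  5.96876938e-03] [-0.04671572 -0.12081883  0.27397858] 85.41644137015696
```

View pics/w6.png

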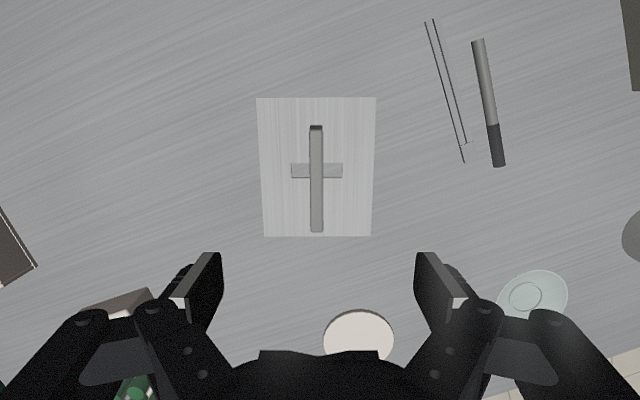

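The view shows the plate corners at (257,98), (377,97), (371,236) and (264,236). The slot is at (290–342, 163–178) and the handle bar runs along u≈316.

```bash
python3 - <<'E'
from h import *
c=pickle.load(open("w6.pkl","rb"));T=c["T"];g=lambda q,z:onz(c,q,z,T)[:2]
P=np.array([g(q,6) for q in((256.5,97.5),(377,97),(371.5,236.5),(264,236.5))]);print(P,P.mean(0))
for i in range(4):
    d=P[(i+1)%4]-P[i];print(np.linalg.norm(d),np.arctan2(d[1],d[0]))
print("slot",g((290,170.5),6),g((342.5,170.5),6),(g((290,170.5),6)+g((342.5,170.5),6))/2)
a,b=g((316,131),61),g((316.5,232),61);print("bar",a,b,(a+b)/2,np.linalg.norm(a-b),np.arctan2(*(b-a)[::-1]))
for q in((425,20),(463,162),(478,40),(499,165)):print(g(q,5))
ax=R.from_rotvec(c["s"]["ee_rot"]).as_matrix();print("jaw",np.arctan2(ax[1,1],ax[0,1]))
cv2.imwrite("pics/w6c.png",cv2.resize(c["pixels"][90:245,245:390,::-1],None,fx=5,fy=3.8))
E
```

```text
[[ 467.93640634 -235.58540105]
 [ 509.3926227  -122.63221138]
 [ 651.04494346 -173.83670514]
 [ 608.94188584 -287.32582616]] [ 559.32896458 -204.84503593]
120.320575671116 1.2190390425921627
150.62297354152844 -0.3468652406666718
121.04729675037139 -1.9260446522395458
150.19859133019955 2.789907725252484
slot [ 548.82366595 -231.71235385] [ 568.15647683 -179.64058057] [ 558.49007139 -205.67646721]
bar [ 515.16599817 -189.34507393] [ 602.78639328 -221.57736987] [ 558.97619573 -205.4612219 ] 93.36088335924589 -0.3524988854210734
[457.36269686 -57.41742419]
[604.08113074 -56.15395432]
[491.71582185 -13.12215851]
[620.80766369 -19.79580395]
jaw 1.2146950592826171
```

View pics/w6c.png

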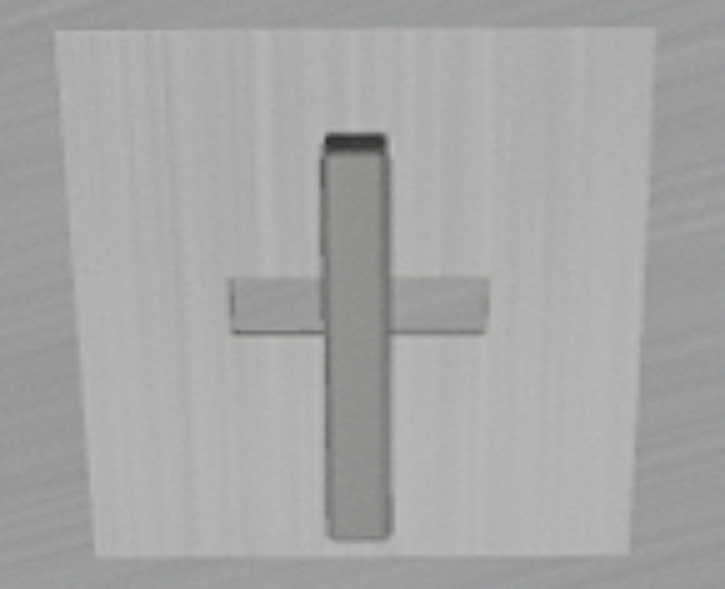

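Cover at (559.2,-205), yaw -0.35, measured sides 150.4 x 120.7 mm, which matches its size. Descend on the handle to TCP z of about 35 mm.

Call:
arm_command(twist=[[0,0,0.005],[0,0,0.005],[0,0,0.005],[0,0,0.005],[0,0,0.005]], delta_pos=[[0,-0.001,-0.03],[0,-0.001,-0.06],[0,-0.001,-0.09],[0,-0.001,-0.115],[0,-0.001,-0.135]], claw=[0,0,0,0,0])

```text
time_s: 9.05
eef_pos: [558.3, -205.3, 66.6]
ee_rot: [-0.55, -3.091, -0.001]
ft_force: [0.2, 0.8, 1.0]
finger_gap: 85.3
```

Call:
arm_command(twist=[[0,0,0],[0,0,0],[0,0,0],[0,0,0],[0,0,0]], delta_pos=[[0,0,-0.012],[0,0,-0.024],[0,0,-0.033],[0,0,-0.033],[0,0,-0.033]], claw=[0,0,0,0,0])

```text
time_s: 9.55
eef_pos: [559.4, -206.2, 35.8]
ee_rot: [0.551, 3.092, -0.0]
ft_force: [0.5, -0.0, 0.2]
finger_gap: 85.3
```

```bash
python3 look.py w7
```

```text
9.55 [ 559.35193666 -206.17233151   35.80456664] [ 5.51097173e-01  3.09207222e+00 -2.20906652e-04] [-3.53140942e-01  5.74498848e-01 -2.46012361e-02  9.70890282e-01
  1.07164366e-06 -3.86816341e-04] [ 0.50314747 -0.04129983  0.18544315] 85.2970253164316
```

View pics/w7.png

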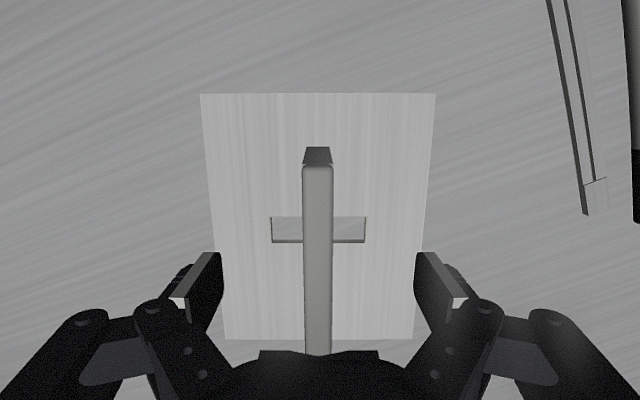

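The handle bar is centred between the jaws (u≈318). Close on it.

Call:
arm_command(twist=[[0,0,0],[0,0,0],[0,0,0],[0,0,0],[0,0,0]], delta_pos=[[0,0,0],[0,0,0],[0,0,0],[0,0,0],[0,0,0]], claw=[1,1,1,1,1], grip_force=90)

```text
time_s: 10.1
eef_pos: [559.0, -206.1, 35.4]
ee_rot: [0.551, 3.093, -0.0]
ft_force: [-0.1, -0.6, 1.8]
finger_gap: 12.6
```

Call:
arm_command(twist=[[0,0,0],[0,0,0],[0,0,0]], delta_pos=[[0,0,0],[0,0,0],[0,0,0]], claw=[1,1,1])

```text
time_s: 10.4
eef_pos: [559.0, -206.2, 35.6]
ee_rot: [0.551, 3.092, -0.0]
ft_force: [-0.3, 0.1, 2.6]
finger_gap: 10.4
```

Call:
arm_command(twist=[[0,0,0],[0,0,0],[0,0,0],[0,0,0],[0,0,0]], delta_pos=[[0,0,0.015],[0,0,0.04],[0,0,0.07],[0,0,0.1],[0,0,0.12]], claw=[1,1,1,1,1])

```text
time_s: 10.9
eef_pos: [559.2, -206.0, 156.5]
ee_rot: [0.551, 3.092, 0.0]
ft_force: [1.1, -0.1, -3.7]
finger_gap: 10.3
```

```bash
python3 look.py w8
```

```text
10.9 [ 559.18619835 -205.98444957  156.51314498] [5.51066899e-01 3.09218758e+00 2.99152060e-04] [-3.53097629e-01  4.68678046e-01  1.38328206e-01  1.23980533e+00
  3.08012945e-04 -3.75271910e-04] [ 1.10403689 -0.07008168 -3.68548718] 10.325752801197968
```

View pics/w8.png

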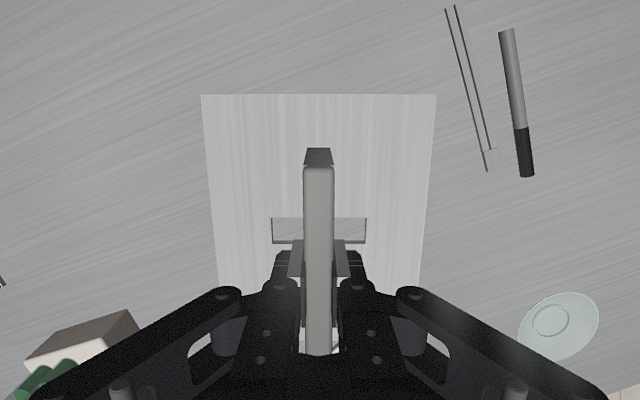

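The cover is held (Fz -3.7 N, about its weight) and level in the view. Plate corners are at (201,94) and (436,94), and the slot is at (271–366, 217–243). I'll work out its offset in the tool frame.

```bash
python3 - <<'E'
from h import *
for n,zu in(("w7",0),("w8",120.9)):
    c=pickle.load(open(n+".pkl","rb"));T=c["T"];z=zu+6;s=c["s"];Rm=R.from_rotvec(s["ee_rot"]).as_matrix()
    loc=lambda q,zz:(Rm.T@(onz(c,q,zz,T)-s["eef_pos"])).round(1)
    print(n,"slot near-edge ends",loc((271,217),z),loc((366.5,217),z),"bottom edge",loc((272,243),z),loc((366,243),z))
    print(" plate corners",loc((200.5,93.5),z),loc((436,93.5),z)," bar end top",loc((303,166),zu+61),loc((333,166),zu+61))
c=pickle.load(open("w8.pkl","rb"))
cv2.imwrite("pics/w8c.png",cv2.resize(c["pixels"][80:300,190:450,::-1],None,fx=2.8,fy=2.7))
E
```

```text
w7 slot near-edge ends [  9.3 -25.9  29.8] [ 9.3 27.5 29.8] bottom edge [ -6.6 -26.   29.8] [-6.6 27.9 29.8]
 plate corners [ 75.6 -59.1  29.7] [75.7 60.1 29.7]  bar end top [ 49.2  -4.9 -25.2] [ 49.2   5.9 -25.2]
w8 slot near-edge ends [  9.3 -25.8  29.6] [ 9.4 27.5 29.6] bottom edge [ -6.5 -25.9  29.6] [-6.5 27.9 29.6]
 plate corners [ 75.6 -59.   29.5] [75.7 60.  29.6]  bar end top [ 49.2  -4.9 -25.4] [ 49.2   5.9 -25.4]
```

View pics/w8c.png

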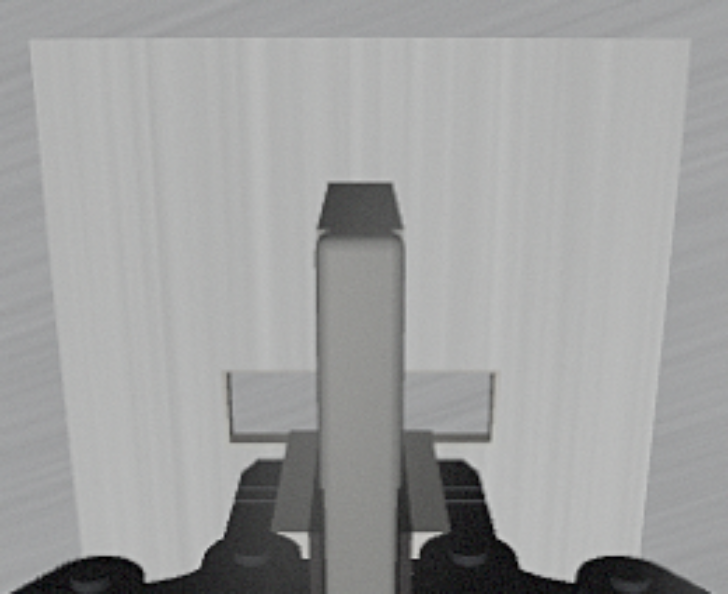

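Cover centre in the tool frame is about (+1, 0) mm, square to the jaws. Target TCP is about (509.6, 207.7) with a turn of +0.358. I'll carry it over high.

Call:
arm_command(twist=[[0,0,0.02],[0,0,0.05],[0,0,0.08],[0,0,0.11],[0,0,0.14]], delta_pos=[[-0.001,0.01,0.025],[-0.004,0.035,0.045],[-0.008,0.065,0.045],[-0.012,0.1,0.045],[-0.016,0.135,0.045]], claw=[1,1,1,1,1])

```text
time_s: 11.45
eef_pos: [542.0, -69.9, 198.6]
ee_rot: [-0.333, -3.122, -0.001]
ft_force: [1.2, 0.5, -3.3]
finger_gap: 10.2
```

Call:
arm_command(twist=[[0,0,0.03],[0,0,0.06],[0,0,0.09],[0,0,0.12],[0,0,0.15]], delta_pos=[[-0.004,0.035,0],[-0.008,0.07,0],[-0.013,0.105,0],[-0.017,0.14,0],[-0.021,0.175,0]], claw=[1,1,1,1,1])

```text
time_s: 11.95
eef_pos: [520.7, 105.3, 198.5]
ee_rot: [-0.097, -3.137, 0.001]
ft_force: [1.3, -0.5, -2.5]
finger_gap: 10.4
```

Call:
arm_command(twist=[[0,0,0.03],[0,0,0.05],[0,0,0.068],[0,0,0.068],[0,0,0.068]], delta_pos=[[-0.004,0.035,0],[-0.008,0.07,0],[-0.011,0.095,0],[-0.0125,0.1035,0],[-0.0125,0.1035,0]], claw=[1,1,1,1,1])

```text
time_s: 12.45
eef_pos: [508.5, 208.2, 198.8]
ee_rot: [0.011, -3.139, 0.002]
ft_force: [0.1, -0.8, -2.1]
finger_gap: 10.2
```

Call:
arm_command(twist=[[0,0,0],[0,0,0],[0,0,0],[0,0,0],[0,0,0]], delta_pos=[[0,0,-0.02],[0,0,-0.04],[0,0,-0.05],[0,0,-0.05],[0,0,-0.05]], claw=[1,1,1,1,1])

```text
time_s: 12.95
eef_pos: [509.8, 206.7, 150.5]
ee_rot: [-0.006, 3.142, -0.0]
ft_force: [0.8, 0.4, -2.6]
finger_gap: 10.4
```

```bash
python3 look.py w9; python3 - <<'E'
from h import *
c=pickle.load(open("w9.pkl","rb"));m=R.from_rotvec(c["s"]["ee_rot"]).as_matrix();print(m.round(4),np.arctan2(m[1,1],m[0,1]))
E
```

```text
12.95 [509.76873826 206.74512669 150.53886412] [-6.25086340e-03  3.14157443e+00 -2.74315900e-04] [ 3.85387691e-01  3.85400123e-01 -7.25887786e-03  1.17819153e+00
 -1.66443830e-04  3.81408254e-01] [ 0.76658801  0.36017742 -2.60866977] 10.388705213927707
[[-1.e+00 -4.e-03  0.e+00]
 [-4.e-03  1.e+00 -2.e-04]
 [-0.e+00 -2.e-04 -1.e+00]] 1.5747757668500084
```

View pics/w9.png

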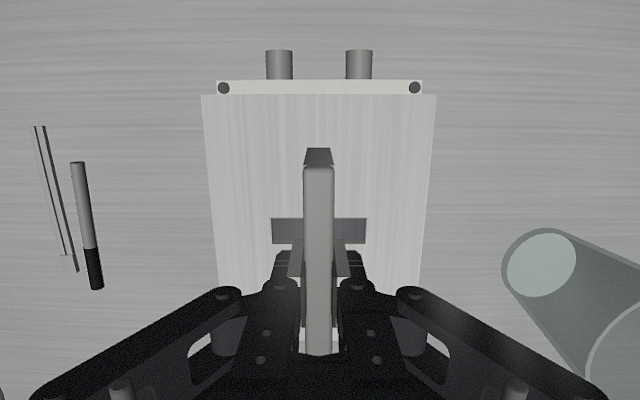

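The cover is above the box and aligned in this view: rim edge at (216–422, 82–94), slot dark at (271–366, 217–243). Next, a +1 mm y correction and a descent to just above the T-bar, then check with the side and scene cameras.

Call:
arm_command(twist=[[0,0,0.003],[0,0,0.003],[0,0,0.003],[0,0,0.003],[0,0,0.003]], delta_pos=[[0,0.001,-0.01],[0,0.001,-0.018],[0,0.001,-0.025],[0,0.001,-0.025],[0,0.001,-0.025]], claw=[1,1,1,1,1])

```text
time_s: 13.5
eef_pos: [509.2, 208.4, 124.9]
ee_rot: [0.013, -3.141, 0.001]
ft_force: [-0.6, 0.8, -2.7]
finger_gap: 10.3
```

Call:
arm_command(twist=[[0,0,0],[0,0,0],[0,0,0],[0,0,0],[0,0,0]], delta_pos=[[0,0,0],[0,0,0],[0,0,0],[0,0,0],[0,0,0]], claw=[1,1,1,1,1])

```text
time_s: 14.0
eef_pos: [509.5, 208.5, 125.4]
ee_rot: [-0.013, 3.141, 0.0]
ft_force: [1.0, 0.7, -3.3]
finger_gap: 10.2
```

```bash
python3 look.py w10; python3 - <<'E'
from workcell import imaging
from h import *
for n,(u,v) in(("scene",(330,130)),("side",(180,130))):
    c=imaging.camera(n);pickle.dump(c,open(n+"1.pkl","wb"));cv2.imwrite(f"pics/{n}1.png",cv2.resize(c["pixels"][v:v+110,u:u+130,::-1],None,fx=5,fy=5,interpolation=cv2.INTER_CUBIC))
E
```

```text
14.0 [509.50305308 208.47000606 125.44090666] [-1.28718168e-02  3.14135287e+00  1.43778138e-04] [ 3.88378145e-01  4.05830190e-01 -4.57124772e-02  1.11902150e+00
  4.85688380e-06  3.80183113e-01] [ 0.98544832  0.68569418 -3.28714849] 10.164546184349275
```

View pics/w10.png

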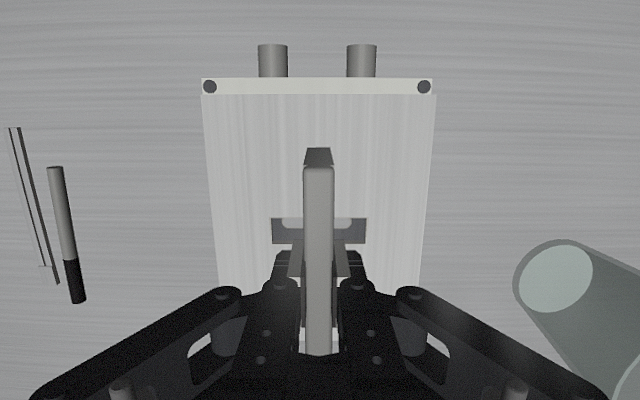

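View pics/scene1.png

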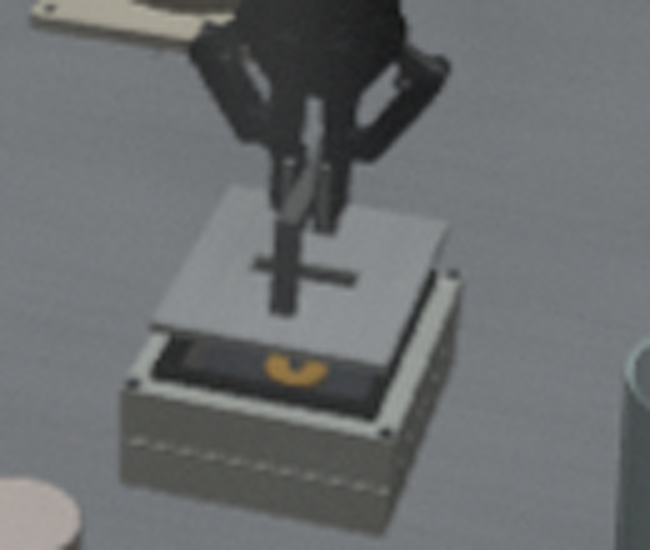

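View pics/side1.png

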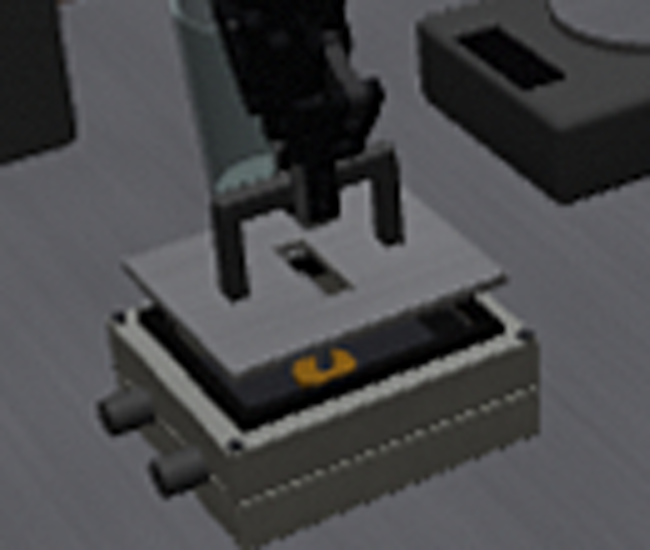

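Through the slot (271–366) the T-bar shows from u≈280 to 353, centred. I'll measure where it sits across the slot's width.

```bash
python3 - <<'E'
from h import *
c=pickle.load(open("w10.pkl","rb"));T=c["T"]
cv2.imwrite("pics/w10c.png",cv2.resize(c["pixels"][205:255,260:380,::-1],None,fx=6,fy=6,interpolation=cv2.INTER_CUBIC))
zt=c["s"]["eef_pos"][2]-35.5+6
print("slot upper edge",onz(c,(318,217.5),zt,T),"lower(edge)",onz(c,(318,243),zt,T))
m=np.array([508.7,207.7])
for dx in(-5,0,5):print(dx,proj(c,[m[0]+dx,m[1]-16,78],T),proj(c,[m[0]+dx,m[1]-16,83],T))
print(proj(c,[m[0],m[1]-22,78],T),proj(c,[m[0],m[1]+22,78],T))
E
```

```text
slot upper edge [500.53360065 208.60815564  95.94090666] lower(edge) [516.04982948 208.73988552  95.94090666]
-5 [290.41604496 211.9645501 ] [289.73039802 214.72666388]
0 [290.54663806 219.61396797] [289.86984014 222.54041525]
5 [290.67689205 227.15191711] [290.00886805 230.23706059]
[280.83876946 219.52493765] [352.07331519 220.12921357]
```

View pics/w10c.png

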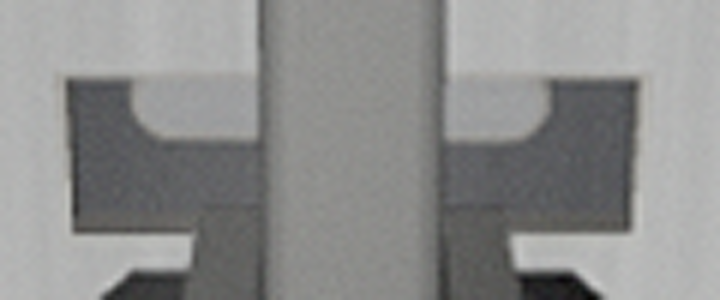

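The bar's lower silhouette is at v≈228.4 against 228 to 229 predicted, so the slot is within about 0.5 mm of centre. Descend over the bar.

Call:
arm_command(twist=[[0,0,0],[0,0,0],[0,0,0],[0,0,0],[0,0,0]], delta_pos=[[0,-0.0005,-0.004],[0,-0.0005,-0.008],[0,-0.0005,-0.012],[0,-0.0005,-0.016],[0,-0.0005,-0.02]], claw=[1,1,1,1,1])

```text
time_s: 14.65
eef_pos: [509.3, 207.9, 104.7]
ee_rot: [0.013, -3.141, 0.0]
ft_force: [-0.3, 0.2, -3.3]
finger_gap: 10.5
```

Call:
arm_command(twist=[[0,0,0],[0,0,0],[0,0,0]], delta_pos=[[0,0,0],[0,0,0],[0,0,0]], claw=[1,1,1])

```text
time_s: 14.95
eef_pos: [509.6, 208.0, 105.5]
ee_rot: [-0.013, 3.141, 0.0]
ft_force: [0.3, -0.1, -2.7]
finger_gap: 10.4
```

Call:
arm_command(twist=[[0,0,0],[0,0,0],[0,0,0],[0,0,0],[0,0,0]], delta_pos=[[0,0,-0.002],[0,0,-0.004],[0,0,-0.006],[0,0,-0.006],[0,0,-0.006]], claw=[1,1,1,1,1])

```text
time_s: 15.45
eef_pos: [509.7, 208.1, 99.9]
ee_rot: [-0.013, 3.141, 0.001]
ft_force: [-0.9, 0.5, 2.2]
finger_gap: 10.3
```

The seal is taking load: Fz rose from -3 to +2 N at z = 99.9, as the spring predicts. Keep pressing in small steps.

Call:
arm_command(twist=[[0,0,0],[0,0,0],[0,0,0],[0,0,0],[0,0,0]], delta_pos=[[0,0,-0.001],[0,0,-0.002],[0,0,-0.003],[0,0,-0.003],[0,0,-0.003]], claw=[1,1,1,1,1])

```text
time_s: 15.95
eef_pos: [509.8, 208.1, 97.1]
ee_rot: [-0.013, 3.14, 0.001]
ft_force: [-2.0, -1.0, 5.7]
finger_gap: 10.3
```

Call:
arm_command(twist=[[0,0,0],[0,0,0],[0,0,0]], delta_pos=[[0,0,-0.001],[0,0,-0.001],[0,0,-0.001]], claw=[1,1,1])

```text
time_s: 16.25
eef_pos: [509.8, 208.1, 96.4]
ee_rot: [-0.013, 3.14, 0.001]
ft_force: [-2.4, 0.1, 7.5]
finger_gap: 10.2
```

Call:
arm_command(twist=[[0,0,0],[0,0,0],[0,0,0]], delta_pos=[[0,0,-0.001],[0,0,-0.001],[0,0,-0.001]], claw=[1,1,1])

```text
time_s: 16.55
eef_pos: [509.8, 208.1, 95.6]
ee_rot: [-0.013, 3.14, 0.001]
ft_force: [-2.4, -1.1, 9.3]
finger_gap: 10.3
```

Call:
arm_command(twist=[[0,0,0],[0,0,0],[0,0,0]], delta_pos=[[0,0,-0.001],[0,0,-0.001],[0,0,-0.001]], claw=[1,1,1])

```text
time_s: 16.85
eef_pos: [509.8, 208.1, 95.6]
ee_rot: [-0.013, 3.14, 0.001]
ft_force: [-5.0, -2.2, 14.6]
finger_gap: 10.3
```

Call:
arm_command(twist=[[0,0,0],[0,0,0],[0,0,0]], delta_pos=[[0,0,-0.001],[0,0,-0.001],[0,0,-0.001]], claw=[1,1,1])

```text
time_s: 17.15
eef_pos: [509.8, 208.1, 95.5]
ee_rot: [-0.013, 3.139, 0.002]
ft_force: [-8.2, -2.4, 19.0]
finger_gap: 10.6
```

Hard stop felt: z stays at 95.5 while Fz jumps from 9 to 19 N. Hold a moment, then check with pictures.

Call:
arm_command(twist=[[0,0,0],[0,0,0],[0,0,0],[0,0,0],[0,0,0]], delta_pos=[[0,0,0],[0,0,0],[0,0,0],[0,0,0],[0,0,0]], claw=[1,1,1,1,1])

```text
time_s: 17.65
eef_pos: [509.9, 208.1, 95.6]
ee_rot: [-0.013, 3.139, 0.002]
ft_force: [-7.0, -2.7, 19.6]
finger_gap: 10.2
```

```bash
python3 look.py w11; python3 - <<'E'
from workcell import imaging
from h import *
for n,(u,v) in(("scene",(330,130)),("side",(180,130))):
    c=imaging.camera(n);pickle.dump(c,open(n+"2.pkl","wb"));cv2.imwrite(f"pics/{n}2.png",cv2.resize(c["pixels"][v:v+110,u:u+130,::-1],None,fx=5,fy=5,interpolation=cv2.INTER_CUBIC))
E
```

```text
17.65 [509.85999767 208.13331393  95.55903615] [-1.28214963e-02  3.13890606e+00  1.78043831e-03] [ 3.87538164e-01  4.31523023e-01 -9.07639721e-02  1.04561818e+00
  5.68994899e-05  3.79368887e-01] [-7.0016597  -2.67042837 19.60674206] 10.212398021720505
```

View pics/w11.png

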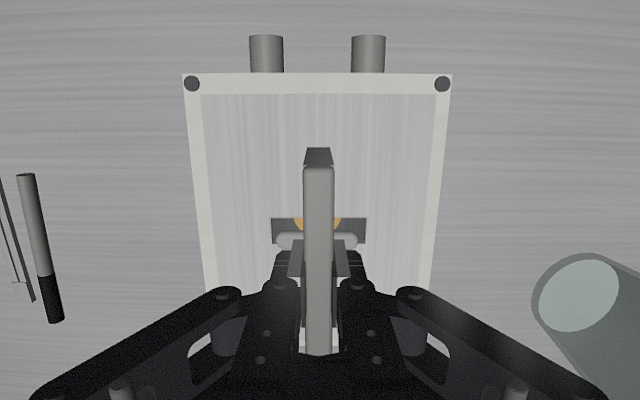

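View pics/scene2.png

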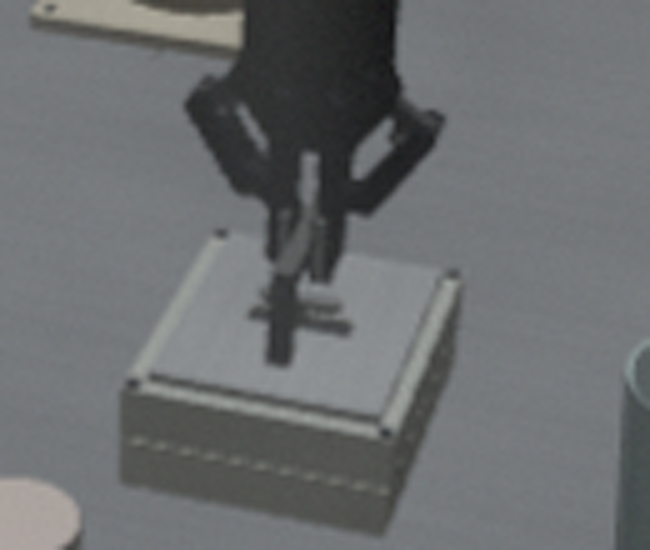

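View pics/side2.png

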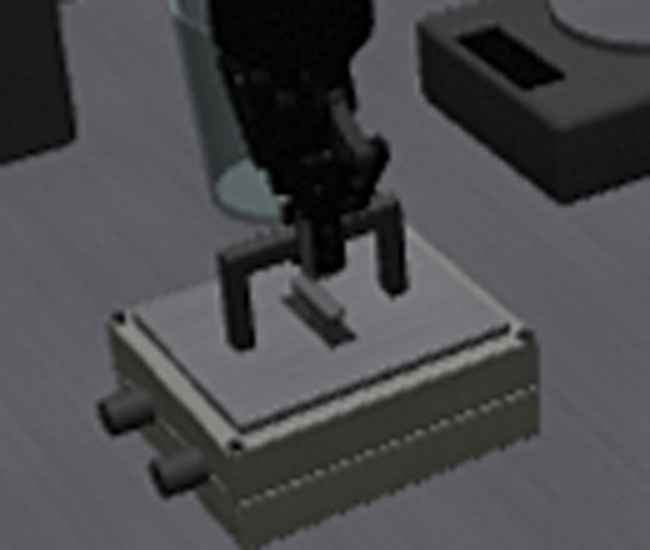

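The T-bar stands through the slot and the plate lies flat, with even margins of about 10 mm on the rim. TCP z of 95.56 matches the expected 95.5, and the 19.6 N push is steady. Handing in.

```bash
python3 - <<'E'
from workcell import order,status
print(order.sign_off()); s=status.get_obs();print(s["time_s"],s["eef_pos"],s["ft_force"])
E
```

```text
the job is handed in; nothing more can be done
None
the job is handed in; nothing more can be done
```

The stud is turned to its stop, and the cover is pressed home on the rim with the fingers still holding it. I handed the job in at about 17.8 s of the 51 s limit; the sign-off gives no verdict.

- **Stud:** I gripped the T-bar and turned it anticlockwise from 0.38 rad. An opposing moment of 0.14 Nm met me at the end. With the cover still about 0.41 m away, the camera put the bar at 1.58 rad.
- **Cover:** I lifted it by the handle and lowered it over the T-bar. Just before the fit, the slot was centred on the stud to within about 0.5 mm, and its yaw to within about 0.01 rad of the box.
- **Press:** The seal loaded up as its spring predicts. Then height stopped changing at TCP z = 95.5 mm (expected 95.5) while the push rose from 9 N to 19.6 N, so the cover is on the rim.
- **Last pictures:** They show the T-bar through the slot, the plate flat, and even margins on the rim. I only knocked or moved the stud and cover as far as the pictures show, but I did not measure the bystanders' positions again at the end.

Two readings were off. The measured tool position lagged the commands by a few millimetres after fast moves, so I let it settle before each fit. At the end there was also a steady sideways force of about 7 N along x, with no visible shift or tilt of the cover.

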